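Pop open the touch-latch door of the desk cabinet and swing it wide

ROBOT

A 7-joint arm with a two-finger parallel gripper is mounted at the origin on the work surface. World frame = base frame: x ahead of the robot, y to its left, z up, the work surface at z = 0. Lengths are in m, angles in rad, forces in N, time in s.
With the tool pointing down it reaches from about 0.4 to 0.9 m from the base axis. Payload 5.6 kg.
Tool frame: the origin (TCP) lies midway between the tips of the shut fingers; the grasp point (between the pads) lies 19 mm behind it (ctrl.grip_point_offset is the z of the grasp point in the tool frame, in m); z points along the fingers, y is the line along which they close (so a half turn about z gives the same grasp; the last joint's range is limited). The gripper opens to 92 mm and grips with 3 to 60 N. Pads are 20 mm wide; open, the fingers measure 128 mm over their backs; the gripper's body (75 mm by 189 mm) begins 69 mm behind the grasp point.
Start: joints at [-1.383, 0.468, -0.012, 1.603, 0.006, 1.071, -0.056], TCP at [0.149, 0.633, 0.215] pointing down, gripper open.
Joint ranges: [-2.53, 2.53], [-0.31, 2.02], [-1.57, 1.55], [0.28, 2.44], [-1.29, 4.43], [0.15, 1.84], [-2.92, 2.92]. Speed limits (rad/s): [2.57, 2.57, 3.14, 3.14, 3.14, 3.14, 3.14].

INTERFACE

Orientations are given as a unit quaternion [x, y, z, w].
In Python, from bench import ctrl gives the robot as it stands. The module is installed in compiled form; this text tells all that it offers.
- The arm moves only by the tool step_arm, never from a script. Its argument "targets" is a list that holds one entry, the list of rows, each a list of 7 numbers: the shift along the tool's x, y, z as a fraction of full scale, then the turn, a rotation vector about the tool's x, y, z as a fraction of full scale, then the opening, from -1 (shut) to 1 (fully open). In form: [[[tx, ty, tz, rx, ry, rz, grip], ...]]. A call has 1 to 5 rows; each row is the pose to reach, as a shift and turn from the pose commanded when the call began, along the tool's axes at that moment, turning the shorter way round; what a row does not reach only later rows make up. Full scale, the value 1, is 100 cm for a shift and 180 degrees for a turn. A row lasts 1/8 s, in which the tool goes at most 62.5 mm and 10.7 degrees, less where a joint would pass 70% of its speed; a pose out of reach is approached as far as the arm can. A call with a number of a shift or a turn outside -1 to 1 is refused whole. A call with a gripper value outside its range is refused whole. The fingers move at their own pace and stop on an object; "squeeze" is the grip in N (left out, the last holds). Time passes only in rows, so rows that repeat a pose let the fingers close. It gives the time, the measured TCP pose, the force, the opening and the grip force at its end, in the units of the state.
- ctrl.observe(): the state, without advancing time (a new reading comes with each control period).
- ctrl.get_image(name): name is "side" or "top" or "wrist"; returns a dict with "img" (420x560x3 uint8, red, green, blue), "fx", "fy", "cx", "cy" (pixels), "dist" ([k1, k2, p1, p2, k3] as OpenCV has them; the pictures are not rectified), "extrinsics" (4x4, takes a point from world to camera coordinates); the wrist camera has in their place "tool_from_camera" (4x4, takes a point from camera to tool coordinates, whose origin is the TCP and whose axes are the flange's). Camera axes: x right, y down, z forward; pixel columns grow to the right and rows downward; lengths in m; the calibration is good to about 2 mm. A picture is of the moment at which its call begins: read the wrist's pose just before it. There is no depth.
- ctrl.close_job(): hands the job in; it is judged then, once.
The state is a dict: "clock": time; "q": joint angles; "dq": joint speeds; "joint_torque": joint torques, N m; "tcp_pos": TCP position; "tool_rot": TCP orientation; "contact_force": force on the tool from outside, world axes, zero at the start; "moment": the same for the moment, N m; "gripper_width": finger opening in m; "grasp_force": force on a finger pad.
Only numpy, scipy, OpenCV 4.12 (cv2) and the standard library are available. Lean on these libraries where they do the work, as an engineer would, in place of code of your own. Each camera call takes 0.05 s, during which the arm holds its last target. There are 200 camera calls.

TASK

The charger is kept behind the left-hand door (left as you face the doors) of the small two-door cabinet on the desk, and the doors have no handles. With the fingertips, press that door at its free edge, next to the middle of the cabinet, until its catch lets go, take the fingers away so that the spring pops it ajar, then push it from behind until it stands wide open, square to the cabinet front or a little further, and come clear of it. Grip nothing, leave the right-hand door shut and leave the mug, the pen pot, the stapler and the laptop where they are.

Things in the scene. Friction and masses are not known exactly. Their poses are not given: they have to be found in the camera images.
- cabinet: Low cabinet fixed to the desk on the robot's right: light wood, two white doors side by side, no handles. 280 mm wide (its y), 160 high, case 180 deep (its x, front at -80 mm). Origin: centre of its underside. Its -x points out of the front (roughly to world +y), +y to the left of a person facing the doors. Shut doors: backs at x = -86 mm, faces at -102 mm.
- left_door (a joint): Hinge of the left-hand door, rad: 0 shut and latched, 1.57 open square to the front, stop at 1.9. Pressed shut door goes to a stop at -0.042 (5 mm at the free edge); the catch lets go after some 3 mm, 5 to 7 N. When the finger backs off, a spring pushes the door ajar to about 0.37 in 0.5 s. It stays there, and wherever it is left; opening it further takes 1 to 4 N.
- left_door_hinge (a point): Point on that door's upright hinge line, in the plane of the door's back: cabinet x = -86, y = +139 mm, 85 mm above the desk; it never moves. From this line the door is 138 mm wide to its free edge (next to the cabinet's middle), 16 mm thick in front of this plane, from 13 to 157 mm above the desk. It opens towards the cabinet's -x.
- left_door_press (a point): Good point to press, on the face of the left-hand door: 112 mm from the hinge line (26 mm from the free edge), 16 mm in front of the hinge plane, 110 mm above the desk. It moves with the door.
- left_door_catch (a point): Tip of the left-hand door's spring plunger (steel rod 10 mm thick) when shut, 115 mm from the hinge line, 53 mm above the desk. Fixed point. Ajar, the rod stands out 42 mm behind the door; catch parts reach up to 63 mm above the desk, so keep fingertips above 70 mm behind the door. Ajar, the gap at the free edge is about 50 mm and open from above.
- right_door (a joint): Hinge of the right-hand door, same size, mirrored, with its own touch catch (rad, 0 shut). Its free edge is 3 mm from that of the left-hand door. It must stay shut.
- mug: White mug, 80 mm across, 92 mm high, on the desk 0.2 to 0.27 m in front of the left-hand door, just outside its swing. Origin: centre of its underside. Leave it.
- pen_pot: Black pen pot with pens, 72 mm across, 155 mm high with the pens, on the rear half of the cabinet's top. Origin: centre of its underside. Leave it.
- stapler: Grey stapler 135 mm long, 36 wide, 50 mm high, on the rear half of the cabinet's top. Origin: centre of its underside. Leave it.
- laptop: Closed grey laptop 305 x 215 x 17 mm on the desk to the robot's left. Origin: centre of its underside. Leave it.

How it is judged:
On the way, in this order (a step that is already met when the one before it is completed fails the run):
1. the left-hand door is pressed in at least 1.5 mm at its free edge (-0.012 rad) (value of joint left_door below -0.012 rad), for 0.02 s.
2. the spring has put the left-hand door ajar (0.25 to 0.6 rad) and the robot does not touch it, for 0.2 s (value of joint left_door between 0.25 and 0.6 rad and contact force between each of the fingers, the arm and left_door_c0 below 0.2 N and contact force between each of the fingers, the arm and left_door_c1 below 0.2 N), for 0.2 s.
At the end, for the whole second after the job is handed in: The left-hand door stands still, open at least 1.3 rad (75 degrees), the right-hand door is shut (under 0.03 rad), and mug, pen pot, stapler and laptop are within 15 mm of where they were (value of joint left_door above 1.3 rad and velocity of joint left_door between -0.05 and 0.05 rad/s and value of joint right_door below 0.03 rad and distance of each of mug, pen_pot, stapler, laptop from where it was at the start of the episode below 0.015 m); the robot touches nothing.
It fails at once if the right-hand door is opened (0.06 rad) (value of joint right_door above 0.06 rad).
It fails at once if the left-hand door is gripped: the fingers push with over 2 N on its face and on its back at once (contact force between the fingers and left_door_c0 above 2 N and contact force between the fingers and left_door_c1 above 2 N).
It fails at once if the mug, pen pot, stapler or laptop is shifted or lifted by more than 20 mm (distance of any of mug, pen_pot, stapler, laptop from where it was at the start of the episode above 0.02 m).
It fails at once if the mug or the pen pot is tipped over (angle between any of mug, pen_pot's own z axis and vertical above 0.4 rad).
It also fails if it takes over 43 s, if anything falls off the work surface, if the arm or the gripper's body presses on something with over 40 N, if the wrist force passes 120 N, or if a joint passes its speed limit or range.

## Working session

There is one attempt and no reset: what is moved stays moved. The work goes in short steps, Python scripts to look and compute and a tool call to move; the robot and the scene stay as the last step left them, time stands still between calls to the robot, and variables do not carry over. Pictures are saved under pics/ and viewed, at most 10 in all, crops included, and the job is handed in when it is done.

Besides the shell and the picture viewer there is one more tool, called as name(argument=value, ...), one argument or row to a line, values as JSON. step_arm: Moves the arm, as the interface text tells. Shift numbers are shares of 100 cm and turn numbers shares of 180 degrees, none past 1 either way. Its arguments: {"type":"object","properties":{"targets":{"type":"array","items":{"type":"array","items":{"type":"array","items":{"type":"number"}}}},"squeeze":{"type":"number"}},"required":["targets"]}

```bash
mkdir -p pics; python3 - <<'E'
from bench import ctrl
import cv2, pickle
s=ctrl.observe(); print({k:s[k] for k in("clock","tcp_pos","tool_rot","gripper_width","contact_force")})
d={}
for n in("side","top"):
    d[n]=ctrl.get_image(n); cv2.imwrite(f"pics/{n}0.png",d[n]["img"][...,::-1])
    print(n,d[n]["extrinsics"],d[n]["fx"],d[n]["dist"])
pickle.dump(d,open("d0.pkl","wb"))
E
```

```text
{'clock': 0.0, 'tcp_pos': array([0.14865   , 0.63217145, 0.21365245]), 'tool_rot': array([ 1.15204016e-01,  9.93341461e-01, -8.80948875e-04, -2.88937001e-05]), 'gripper_width': 0.09215991638986512, 'contact_force': array([-0.31598767,  0.08960665,  0.29463005])}
side [[ 0.69891746 -0.71494807 -0.01906925 -0.2823063 ]
 [-0.41820549 -0.38690841 -0.82183092  0.36940025]
 [ 0.58018838  0.58236684 -0.56941225  0.9696915 ]
 [ 0.          0.          0.          1.        ]] 452.6355698880037 [-0.09405219  0.          0.          0.          0.        ]
top [[ 0.01819005 -0.99980798  0.00728882  0.06153447]
 [-0.98008061 -0.01927214 -0.19766281  0.5327501 ]
 [ 0.19776533 -0.00354813 -0.98024297  1.10234522]
 [ 0.          0.          0.          1.        ]] 463.14626852078754 [-0.15309687  0.          0.          0.          0.        ]
```

View pics/side0.png

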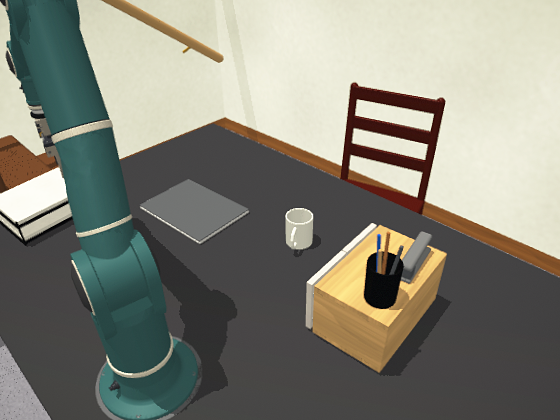

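View pics/top0.png

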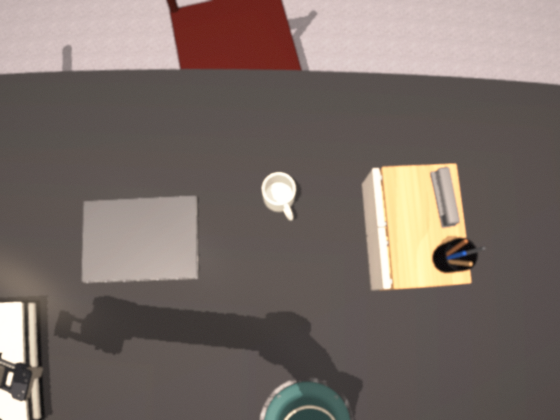

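The side view shows the cabinet at about (375,300), with the pen pot and stapler on its rear half. In the top view the wood top has corners at about (384,166), (457,164), (470,284) and (387,289), and the doors face left. The mug is at (280,192). The left-hand door is the upper one (world +x).

```bash
cat >h.py <<'E'
import numpy as np, cv2
def ray(c,uv,z):
    K=np.array([[c["fx"],0,c["cx"]],[0,c["fy"],c["cy"]],[0,0,1]])
    p=cv2.undistortPoints(np.float64(uv).reshape(-1,1,2),K,np.float64(c["dist"]))[:,0]
    E=np.array(c["extrinsics"]);R=E[:3,:3];o=-R.T@E[:3,3]
    d=np.c_[p,np.ones(len(p))]@R
    return (o+d*((z-o[2])/d[:,2])[:,None])[:,:2]
E
python3 - <<'E'
import pickle,cv2,numpy as np
from h import ray
d=pickle.load(open("d0.pkl","rb"))
for n in("top","side"):
    c=d[n]; im=c["img"]; hsv=cv2.cvtColor(im,cv2.COLOR_RGB2HSV)
    m=cv2.inRange(hsv,(10,60,110),(28,255,255)); 
    x0=370 if n=="top" else 300
    m[:, :x0]=0; m[:(140 if n=="top" else 220)]=0; m=cv2.morphologyEx(m,cv2.MORPH_CLOSE,np.ones((5,5)))
    cn=max(cv2.findContours(m,0,2)[0],key=cv2.contourArea); hull=cv2.convexHull(cn)
    ap=cv2.approxPolyDP(hull,4,True)[:,0]; print(n,[(a.tolist(),np.round(r,3).tolist()) for a,r in zip(ap,ray(c,ap,.16))])
    if n=="top":
        w=ray(c,cn[:,0],.16); r=cv2.minAreaRect((w*1000).astype(np.float32)); print(r, cv2.boxPoints(r))
        # front wood edge, row by row
        for v in range(175,285,15):
            u=np.flatnonzero(m[v])[0]; print(v,u,ray(c,[[u,v]],.16).round(4))
    w=cv2.inRange(hsv,(0,0,150),(180,70,255)); a,b=((255,165),(305,225)) if n=="top" else ((275,200),(320,255))
    mm=np.zeros_like(w); mm[a[1]:b[1],a[0]:b[0]]=w[a[1]:b[1],a[0]:b[0]]
    k=max(cv2.findContours(mm,0,2)[0],key=cv2.contourArea); print("mug",cv2.boundingRect(k), cv2.minEnclosingCircle(k))
c=d["top"]; print("mug rim",ray(c,[[279,191],[262,191],[297,191]],.092))
cv2.imwrite("pics/crop.png",cv2.resize(np.hstack([c["img"][150:300,250:480]]),None,fx=3.4,fy=3.4,interpolation=2)[...,::-1])
E
```

```text
top [([455, 162], [0.631, -0.336]), ([472, 282], [0.349, -0.361]), ([379, 290], [0.331, -0.146]), ([380, 167], [0.613, -0.154])]
((480.0731506347656, -246.22610473632812), (289.09722900390625, 221.73309326171875), 4.101072311401367) [[ 327.9659  -145.98099]
 [ 343.8234  -367.14633]
 [ 632.1804  -346.47122]
 [ 616.3229  -125.30588]]
175 381 [[ 0.5939 -0.1558]]
190 382 [[ 0.5582 -0.1571]]
205 383 [[ 0.5229 -0.1585]]
220 385 [[ 0.4882 -0.1623]]
235 386 [[ 0.4539 -0.1638]]
250 388 [[ 0.42   -0.1676]]
265 389 [[ 0.3863 -0.1692]]
280 392 [[ 0.353  -0.1754]]
mug (261, 172, 35, 49) ((280.5, 196.5), 25.739173889160156)
side [([381, 225], [0.614, -0.162]), ([446, 255], [0.62, -0.339]), ([434, 299], [0.474, -0.388]), ([378, 372], [0.247, -0.404]), ([313, 332], [0.237, -0.26]), ([314, 285], [0.336, -0.177])]
mug (285, 208, 28, 41) ((298.5202941894531, 228.11434936523438), 20.927446365356445)
mug rim [[0.56719159 0.07968374]
 [0.56638045 0.12094542]
 [0.5680706  0.03597914]]
```

View pics/crop.png

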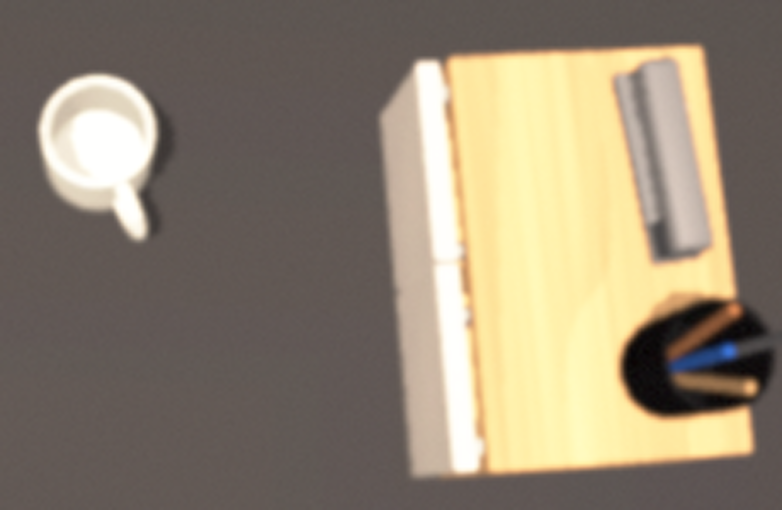

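The crop shows the wood top's corners cleanly, the door gap at crop (435,260)–(461,263), and the mug at (98,130) with its handle at (135,220).

```bash
cat >>h.py <<'E'
from scipy.spatial.transform import Rotation as Rot
E
python3 - <<'E'
import pickle,numpy as np
from h import ray
d=pickle.load(open("d0.pkl","rb")); t=d["top"]
f=lambda a:np.array(a)/3.4+[250,150]-0.35
obs=[];cab=[]
for uv,z,p in [((447,57),.16,(-80,140)),((488,472),.16,(-80,-140)),((703,47),.16,(100,140)),((752,452),.16,(100,-140)),((418,62),.157,(-102,139)),((455,474),.157,(-102,-139)),((435,260),.157,(-102,0))]:
    obs.append(ray(t,[f(uv)],z)[0]);cab.append(p)
for uv,p in [((381,225),(-80,140)),((446,255),(100,140)),((314,285),(-80,-140))]:
    obs.append(ray(d["side"],[uv],.16)[0]);cab.append(p)
obs=np.array(obs);cab=np.array(cab)/1e3
print(len(obs))
a=obs-obs.mean(0);b=cab-cab.mean(0);U,S,V=np.linalg.svd(a.T@b);R=U@np.diag([1,np.linalg.det(U@V)])@V
T=obs.mean(0)-R@cab.mean(0)
print("yaw",np.arctan2(R[1,0],R[0,0]),T);print(((obs-cab@R.T-T)*1000).round(1))
np.savez("cab.npz",R=R,T=T)
w=lambda p:(R@np.array(p)/1e3+T).round(4)
print("hinge",w((-86,139)),"press",w((-102,27)),"out",-R[:,0],"left",R[:,1])
mug=ray(t,[f((98,130))],.092)[0];h=ray(t,[f((135,235))],.05)[0]
for m in(mug,h,[.149,.632]): print((R.T@(np.array(m)-T)*1e3).round(),m)
E
```

```text
10
yaw -1.5064343167620051 [ 0.47932874 -0.24845047]
[[ 0.7  2.9]
 [-0.1 -0.1]
 [ 1.8 -0.1]
 [ 1.6 -1.3]
 [-0.1  0.6]
 [-1.1 -0.9]
 [ 1.6  1.1]
 [ 0.2 -2.1]
 [-5.9 -0.2]
 [ 1.4  0.2]]
hinge [ 0.6125 -0.1537] press [ 0.4997 -0.1449] out [-0.06431758  0.99792948] left [0.99792948 0.06431758]
[-323.  117.] [0.57495275 0.08111543]
[-299.   47.] [0.5067661  0.05266679]
[-900. -273.] [0.149, 0.632]
```

```bash
cat >>h.py <<'E'
c=np.load("cab.npz"); Rc,Tc=c["R"],c["T"]
def go(o,y,z,quiet=0):
    "print tool-frame shift (fraction) from here to out o, left y (mm, o from hinge plane), z mm; and turn to tool y=cab y, tool z down"
    from bench import ctrl
    s=ctrl.observe(); R=Rot.from_quat(s["tool_rot"])
    w=np.r_[Rc@np.array([-86-o,y])/1e3+Tc,z/1e3]
    p=Rc.T@(s["tcp_pos"][:2]-Tc)*1e3
    ty=np.r_[Rc[:,1],0]; tx=np.cross(ty,[0,0,-1]); T=Rot.from_matrix(np.c_[tx,ty,[0,0,-1]])
    print("t",round(s["clock"],2),"now o,y,z",(-86-p[0]).round(1),p[1].round(1),(s["tcp_pos"][2]*1e3).round(1),"shift",R.inv().apply(w-s["tcp_pos"]).round(4),
     "turn",((R.inv()*T).as_rotvec()/np.pi).round(4),"F cab(out,left,z)",np.round([-Rc[:,0]@s["contact_force"][:2],Rc[:,1]@s["contact_force"][:2],s["contact_force"][2]],1),"w",round(s["gripper_width"],3),"q",s["q"].round(2))
E
python3 -c "
from h import go
go(80,30,200)"
```

```text
t 0.1 now o,y,z 814.1 -273.4 213.8 shift [-0.5038 -0.6141  0.0148] turn [-4.00e-04  4.00e-04  4.06e-01] F cab(out,left,z) [ 0.5  1.1 -0.3] w 0.092 q [-1.38  0.47 -0.01  1.6   0.01  1.07 -0.06]
```

step_arm(
  targets=[
    [[-0.05,-0.036,0,0,0,0.04,-1],[-0.1,-0.072,0,0,0,0.09,-1],[-0.15,-0.11,0,0,0,0.14,-1],[-0.2,-0.15,0,0,0,0.19,-1],[-0.25,-0.19,0,0,0,0.24,-1]],
  ],
)

```text
clock: 0.72
tcp_pos: [0.3475, 0.3914, 0.2145]
tool_rot: [0.475, 0.88, -0.0, -0.0]
contact_force: [0.8, 0.3, -0.2]
gripper_width: 0.0439
grasp_force: 0.0
```

```bash
python3 -c "
from h import go
go(80,30,200)"
```

```text
t 0.72 now o,y,z 561.0 -90.4 214.5 shift [-0.4777 -0.1328  0.0145] turn [-0.      0.      0.1644] F cab(out,left,z) [ 0.2  0.9 -0.2] w 0.044 q [-1.1   0.25  0.23  1.92 -0.07  0.97 -0.26]
```

step_arm(
  targets=[
    [[-0.06,-0.015,0,0,0,0.05,-1],[-0.12,-0.03,0,0,0,0.1,-1],[-0.18,-0.045,0,0,0,0.15,-1],[-0.24,-0.06,0,0,0,0.164,-1],[-0.3,-0.08,0,0,0,0.164,-1]],
  ],
)

```text
clock: 1.35
tcp_pos: [0.446, 0.0979, 0.2147]
tool_rot: [0.682, 0.732, 0.0, 0.0]
contact_force: [0.6, 0.3, 0.1]
gripper_width: 0.0005
grasp_force: 0.0
```

```bash
python3 -c "
from h import go
go(80,30,200)"
```

```text
t 1.35 now o,y,z 261.8 -11.0 214.7 shift [-0.1821  0.0399  0.0146] turn [ 0.0002 -0.0001  0.002 ] F cab(out,left,z) [0.2 0.6 0.1] w 0.0 q [-0.76  0.13  0.51  2.08 -0.08  0.94 -0.13]
```

step_arm(
  targets=[
    [[-0.06,0.013,0,0,0,0.002,-1],[-0.12,0.026,0,0,0,0.002,-1],[-0.182,0.04,0.015,0,0,0.002,-1],[-0.182,0.04,0.06,0,0,0.002,-1],[-0.182,0.04,0.105,0,0,0.002,-1]],
  ],
)

```text
clock: 1.98
tcp_pos: [0.4985, -0.08, 0.1085]
tool_rot: [0.685, 0.729, 0.0, 0.0]
contact_force: [0.1, -0.3, 0.3]
gripper_width: 0.0005
grasp_force: 0.0
```

```bash
python3 -c "
from h import go
go(32,30,108)
from bench import ctrl
import cv2
for n in('top','side'):
  cv2.imwrite('pics/a_%s.png'%n,ctrl.get_image(n)['img'][130:330,250:500,::-1])
a,b=cv2.imread('pics/a_top.png'),cv2.imread('pics/a_side.png')
import numpy as np
cv2.imwrite('pics/a.png',cv2.resize(np.hstack([a,b]),None,fx=1.6,fy=1.6,interpolation=2))"
```

```text
t 1.98 now o,y,z 80.9 30.0 108.5 shift [-0.0489  0.0001  0.0005] turn [ 0.0003  0.0001 -0.0006] F cab(out,left,z) [-0.3  0.1  0.3] w 0.001 q [-0.38  0.41  0.58  2.07 -0.33  0.75  0.46]
```

View pics/a.png

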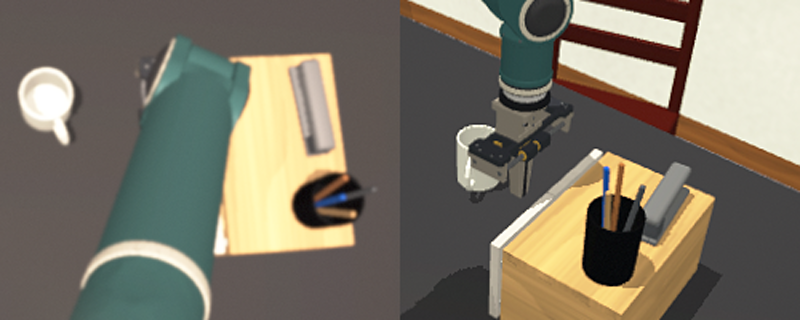

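The arm now blocks the top view. In the side crop, the shut fingers at (520,185) hang in front of the left door, and the pen pot and mug are clear.

step_arm(
  targets=[
    [[-0.03,0,0,0,0,0,-1],[-0.049,0,0,0,0,0,-1],[-0.051,0,0,0,0,0,-1],[-0.053,0,0,0,0,0,-1],[-0.054,0,0,0,0,0,-1]],
  ],
)

```text
clock: 2.7
tcp_pos: [0.5021, -0.1319, 0.11]
tool_rot: [0.683, 0.73, 0.0, -0.0]
contact_force: [-0.7, 0.8, -0.3]
gripper_width: 0.0002
grasp_force: 0.0
```

```bash
python3 -c "
from h import go
go(20,30,108)"
```

```text
t 2.7 now o,y,z 28.9 30.2 110.0 shift [-0.0089 -0.0002  0.002 ] turn [ 0.0002 -0.0002  0.0005] F cab(out,left,z) [ 0.8 -0.7 -0.3] w 0.0 q [-0.28  0.43  0.58  2.04 -0.34  0.77  0.57]
```

step_arm(
  targets=[
    [[-0.001,0,0,0,0,0,-1],[-0.002,0,0,0,0,0,-1],[-0.003,0,0,0,0,0,-1],[-0.004,0,0,0,0,0,-1],[-0.004,0,0,0,0,0,-1]],
  ],
)

```text
clock: 3.32
tcp_pos: [0.5019, -0.1356, 0.1095]
tool_rot: [0.684, 0.73, 0.0, -0.001]
contact_force: [-1.1, 4.5, 1.9]
gripper_width: 0.0003
grasp_force: 2.6
```

```bash
python3 -c "
from h import go
go(20,30,108)"
```

```text
t 3.33 now o,y,z 25.1 29.8 109.5 shift [-0.0051  0.0002  0.0015] turn [-0.0002 -0.0005  0.0003] F cab(out,left,z) [ 4.5 -0.8  1.9] w 0.0 q [-0.27  0.43  0.58  2.03 -0.34  0.77  0.58]
```

Contact, 4.5 N; press a further 4–5 mm.

step_arm(
  targets=[
    [[-0.001,0,0,0,0,0,-1],[-0.002,0,0,0,0,0,-1],[-0.003,0,0,0,0,0,-1],[-0.004,0,0,0,0,0,-1],[-0.004,0,0,0,0,0,-1]],
  ],
)

```text
clock: 3.95
tcp_pos: [0.5017, -0.1388, 0.1095]
tool_rot: [0.683, 0.73, 0.0, -0.002]
contact_force: [-4.1, 7.5, 5.3]
gripper_width: 0.0007
grasp_force: 3.8
```

```bash
python3 -c "
from h import go
go(20,30,108)"
```

```text
t 3.95 now o,y,z 22.0 29.4 109.5 shift [-0.002   0.0006  0.0015] turn [-0.0006 -0.001   0.0005] F cab(out,left,z) [ 7.7 -3.6  5.3] w 0.001 q [-0.26  0.43  0.58  2.03 -0.34  0.77  0.59]
```

step_arm(
  targets=[
    [[-0.001,0,0,0,0,0,-1],[-0.002,0,0,0,0,0,-1],[-0.003,0,0,0,0,0,-1],[-0.003,0,0,0,0,0,-1]],
  ],
)

```text
clock: 4.45
tcp_pos: [0.5016, -0.1394, 0.1095]
tool_rot: [0.683, 0.731, 0.001, -0.003]
contact_force: [-4.7, 12.8, 9.6]
gripper_width: 0.0005
grasp_force: 6.7
```

```bash
python3 -c "
from h import go
go(80,30,108)"
```

```text
t 4.45 now o,y,z 21.3 29.2 109.5 shift [0.0586 0.001  0.0019] turn [-0.001  -0.0021  0.001 ] F cab(out,left,z) [13.  -3.9  9.6] w 0.001 q [-0.26  0.44  0.58  2.03 -0.34  0.77  0.6 ]
```

step_arm(
  targets=[
    [[0.05,0,0,0,0,0,-1],[0.1,0,0,0,0,0,-1],[0.1,0,-0.05,0,0,0,-1],[0.1,0,-0.09,0,0,0,-1],[0.1,0,-0.09,0,0,0,-1]],
  ],
)

```text
clock: 5.08
tcp_pos: [0.4984, -0.0447, 0.2023]
tool_rot: [0.684, 0.729, 0.002, 0.002]
contact_force: [0.0, 0.1, -0.2]
gripper_width: 0.0006
grasp_force: 0.0
```

```bash
python3 -c "
from h import go
go(10,30,200)
from bench import ctrl
import cv2
import numpy as np
a,b=[ctrl.get_image(n)['img'] for n in('top','side')]
cv2.imwrite('pics/b.png',cv2.resize(np.hstack([a[130:330,250:500],b[130:330,250:500]])[...,::-1],None,fx=1.6,fy=1.6,interpolation=2))
cv2.imwrite('pics/bw.png',ctrl.get_image('wrist')['img'][...,::-1])"
```

```text
t 5.08 now o,y,z 116.1 32.1 202.3 shift [-0.1061 -0.0021  0.0023] turn [ 0.0022  0.     -0.0001] F cab(out,left,z) [ 0.1  0.  -0.2] w 0.001 q [-0.54  0.25  0.65  2.01 -0.19  0.93  0.28]
```

View pics/b.png

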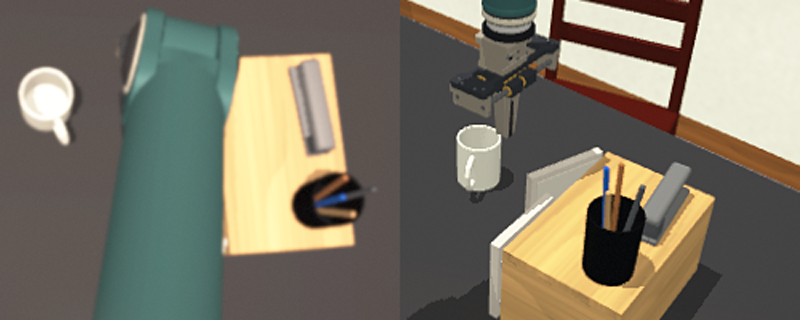

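View pics/bw.png

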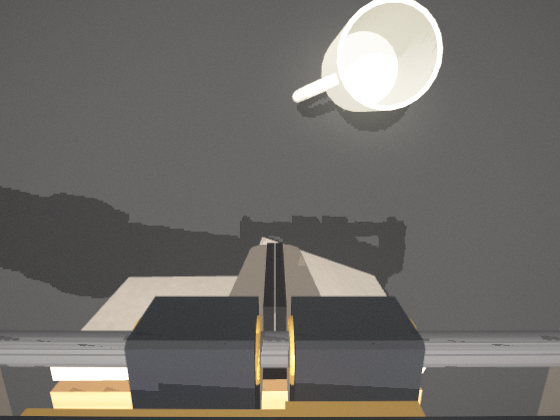

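The side crop shows the left door standing ajar, with its free-edge top corner at crop (527,180). The right door is shut. The wrist view shows the mug untouched.

step_arm(
  targets=[
    [[-0.03,-0.002,0,0.002,0,0,-1],[-0.06,-0.002,0,0.002,0,0,-1],[-0.09,-0.002,0,0.002,0,0,-1],[-0.106,-0.002,0,0.002,0,0,-1],[-0.106,-0.002,0,0.002,0,0,-1]],
  ],
)

```text
clock: 5.85
tcp_pos: [0.5003, -0.1508, 0.1988]
tool_rot: [0.685, 0.729, -0.003, -0.003]
contact_force: [0.5, 0.8, -0.3]
gripper_width: 0.0006
grasp_force: 0.0
```

```bash
python3 -c "
from h import *
go(9,30,97)
from bench import ctrl
im=ctrl.get_image('side')
p=ray(im,[[329.4,242.5]],.157)[0]; q=Rc.T@(p-Tc)*1e3; print('door corner o,y',-86-q[0],q[1])
cv2.imwrite('pics/c.png',cv2.resize(im['img'][180:300,290:430,::-1],None,fx=5,fy=5,interpolation=2))"
```

```text
t 5.85 now o,y,z 10.1 27.2 198.8 shift [-0.0011  0.0036  0.1018] turn [-0.0025  0.0001 -0.0007] F cab(out,left,z) [ 0.7  0.6 -0.3] w 0.001 q [-0.34  0.31  0.69  1.96 -0.24  0.96  0.52]
door corner o,y 54.71598966931484 3.4506194838417508
```

View pics/c.png

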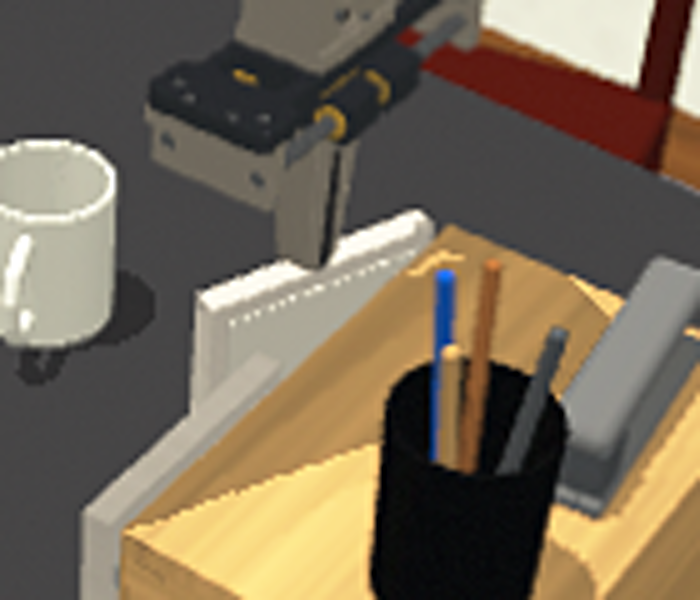

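The door is ajar at about 0.37 rad, and the fingers hang over the gap behind it (crop (310,260)). Descending.

step_arm(
  targets=[
    [[-0.001,0.004,0,-0.0025,0,0,-1],[-0.001,0.004,0.035,-0.0025,0,0,-1],[-0.001,0.004,0.07,-0.0025,0,0,-1],[-0.001,0.004,0.1,-0.0025,0,0,-1],[-0.001,0.004,0.102,-0.0025,0,0,-1]],
  ],
)

```text
clock: 6.52
tcp_pos: [0.5032, -0.1494, 0.0959]
tool_rot: [0.683, 0.73, -0.0, -0.001]
contact_force: [-0.2, -0.5, 0.3]
gripper_width: 0.0006
grasp_force: 0.0
```

```bash
python3 -c "
from h import go
go(22,37,97)"
```

```text
t 6.53 now o,y,z 11.3 30.2 95.9 shift [ 0.0106  0.0069 -0.0011] turn [-0.0007 -0.0003  0.0005] F cab(out,left,z) [-0.5 -0.2  0.3] w 0.001 q [-0.26  0.47  0.6   2.03 -0.38  0.75  0.65]
```

step_arm(
  targets=[
    [[0.013,0.002,0,0,0,0,-1],[0.02,0.005,0,0,0,0,-1],[0.028,0.01,0,0,0,0,-1],[0.036,0.015,0,0,0,0,-1],[0.043,0.021,0,0,0,0,-1]],
  ],
)

```text
clock: 7.15
tcp_pos: [0.5231, -0.1058, 0.0979]
tool_rot: [0.684, 0.73, 0.001, 0.001]
contact_force: [-0.9, -1.1, 0.7]
gripper_width: 0.0002
grasp_force: 0.7
```

```bash
python3 -c "
from h import go
go(70,70,97)"
```

```text
t 7.15 now o,y,z 53.6 52.9 97.9 shift [0.0164 0.0171 0.001 ] turn [ 0.0007 -0.      0.0001] F cab(out,left,z) [-1.  -1.   0.7] w 0.0 q [-0.34  0.48  0.6   2.01 -0.39  0.76  0.56]
```

step_arm(
  targets=[
    [[0.009,0.008,0,0,0,0,-1],[0.016,0.017,0,0,0,0,-1],[0.021,0.026,0,0,0,0,-1],[0.025,0.035,0,0,0,0,-1],[0.028,0.044,0,0,0,0,-1]],
  ],
)

```text
clock: 7.78
tcp_pos: [0.5651, -0.0751, 0.0976]
tool_rot: [0.684, 0.73, 0.001, 0.0]
contact_force: [-1.1, 0.5, 1.3]
gripper_width: 0.0006
grasp_force: 0.7
```

```bash
python3 -c "
from h import go
go(85,122,97)"
```

```text
t 7.78 now o,y,z 81.5 96.7 97.6 shift [0.0035 0.0253 0.0006] turn [ 0.0004 -0.0001  0.0001] F cab(out,left,z) [ 0.6 -1.1  1.3] w 0.001 q [-0.38  0.53  0.58  1.92 -0.4   0.8   0.49]
```

step_arm(
  targets=[
    [[0.003,0.008,0,0,0,0,-1],[0.003,0.016,0,0,0,0,-1],[0.003,0.023,0,0,0,0,-1],[0.003,0.029,0,0,0,0,-1],[0.003,0.029,0,0,0,0,-1]],
  ],
)

```text
clock: 8.4
tcp_pos: [0.5941, -0.071, 0.0977]
tool_rot: [0.684, 0.729, 0.001, 0.001]
contact_force: [0.7, 0.3, 0.1]
gripper_width: 0.0008
grasp_force: 0.0
```

```bash
python3 -c "
from h import go
go(85,60,97)"
```

```text
t 8.4 now o,y,z 83.7 125.9 97.7 shift [ 0.0013 -0.0659  0.0006] turn [ 0.0008  0.0002 -0.    ] F cab(out,left,z) [0.3 0.7 0.1] w 0.001 q [-0.37  0.57  0.58  1.85 -0.41  0.83  0.48]
```

Now back away to the right (-y), up, and look.

step_arm(
  targets=[
    [[0,-0.02,0,0,0,0,-1],[0,-0.05,0,0,0,0,-1],[0,-0.08,-0.04,0,0,0,-1],[0,-0.12,-0.1,0,0,0,-1],[0,-0.18,-0.15,0,0,0,-1]],
  ],
)

```text
clock: 9.02
tcp_pos: [0.432, -0.0818, 0.2325]
tool_rot: [0.684, 0.729, 0.001, 0.001]
contact_force: [-0.0, 1.1, 1.0]
gripper_width: 0.0006
grasp_force: 0.0
```

step_arm(
  targets=[
    [[0.06,-0.03,0,0,0,0,-1],[0.12,-0.06,0,0,0,0,-1],[0.15,-0.1,0,0,0,0,-1],[0.15,-0.1,0,0,0,0,-1],[0.15,-0.1,0,0,0,0,-1]],
  ],
)

```text
clock: 9.65
tcp_pos: [0.3234, 0.0618, 0.2312]
tool_rot: [0.684, 0.729, 0.002, 0.001]
contact_force: [0.2, -0.2, 0.4]
gripper_width: 0.0003
grasp_force: 0.0
```

```bash
python3 -c "
from h import go
go(85,60,97)
from bench import ctrl
import cv2
import numpy as np
a,b=[ctrl.get_image(n)['img'] for n in('top','side')]
cv2.imwrite('pics/e.png',cv2.resize(np.hstack([a[130:330,250:500],b[130:330,250:500]])[...,::-1],None,fx=1.6,fy=1.6,interpolation=2))"
```

```text
t 9.65 now o,y,z 233.6 -135.7 231.2 shift [-0.1487  0.1953  0.1347] turn [ 0.001  -0.0003 -0.0002] F cab(out,left,z) [-0.2  0.2  0.4] w 0.0 q [-0.83 -0.19  0.49  2.31  0.1   0.99 -0.34]
```

View pics/e.png

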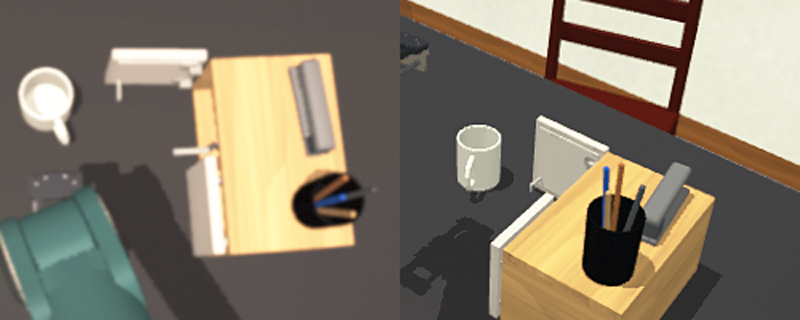

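The left door stands square to the front (top crop (110–205,55)). The right door is shut, the mug, pot and stapler have not moved, and the arm is clear. Handing in.

```bash
python3 -c "
from bench import ctrl
print(ctrl.close_job())"
```

```text
the job is handed in; nothing more can be done
None
```

I pressed the left-hand door until its catch let go, let the spring pop it ajar, and pushed it open square to the cabinet front. The final pictures show the right-hand door shut, the mug, pen pot and stapler where they were, and the arm clear; the job was handed in at about 10 s, and no verdict came back.

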